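# Hasp a small tool case and add it to the stack

## Robot

A 7-joint arm with a two-finger parallel gripper is mounted at the origin on a cart in front of the work surface, level with it; the furniture and walls round the work are solid. World frame = base frame: x ahead of the robot, y to its left, z up, the work surface at z = 0. Lengths are in m, angles in rad, forces in N, time in s.
With the tool pointing down it reaches from about 0.4 to 0.9 m from the base axis. Payload 5.6 kg.
Tool frame: the origin (TCP) lies on the centre line of the jaws, within the pads' length; the fingertips stand 14 mm ahead of it and the grasp point (between the pads) lies 5 mm behind it (bot.tip_reach is the distance from the TCP to the fingertips, in m); z points along the fingers, y is the line along which they close (so a half turn about z gives the same grasp; the last joint's range is limited). The gripper opens to 92 mm and grips with 3 to 60 N. Pads are 20 mm wide; open, the fingers measure 128 mm over their backs; the gripper's body (75 mm by 189 mm) begins 69 mm behind the grasp point.
Start: joints at [-1.275, 0.468, -0.012, 1.603, 0.006, 1.071, -0.056], TCP at [0.216, 0.613, 0.229] pointing down, gripper open.
Joint ranges: [-2.53, 2.53], [-0.31, 2.02], [-1.57, 1.55], [0.28, 2.44], [-1.29, 4.43], [0.15, 1.84], [-2.92, 2.92]. Speed limits (rad/s): [2.57, 2.57, 3.14, 3.14, 3.14, 3.14, 3.14].

## Interface

Orientations are given as a unit quaternion [x, y, z, w].
In Python, from rig import bot gives the robot as it stands.
- The arm moves only by the shell command python3 nudge.py FILE [FORCE], which reads ROWS from the file FILE. ROWS is a JSON list of rows, 1 to 8 of them, each an object with the fields rx, ry, rz (a rotation vector in rad), sx, sy, sz (the shift in m), aperture (the opening from 0.0 (shut) to 1.0 (fully open)); a field left out counts as zero (the opening has to be given); each row shifts and turns the commanded pose from where the row before left it, along the tool's axes as they then stand; what a row does not reach is not made up. A row lasts 1/8 s, in which the tool goes at most 0.0625 m and 0.188 rad, less where a joint would pass 70% of its speed; a pose out of reach is approached as far as the arm can. The fingers move at their own pace and stop on an object; FORCE is the grip in N (left out, the last holds). Time passes only in rows, so rows that do not move let the fingers close. It prints the time, the measured TCP pose, the force, the opening and the grip force at its end. Input that does not fit is refused with a message, and nothing moves.
- bot.sense(): the state, without advancing time (a new reading comes with each control period).
- bot.camera(name): name is "scene" or "top" or "wrist"; returns (picture, depth): 480x640x3 uint8, blue, green, red; 480x640 float32, m along the optical axis (not along the pixel's ray), 0 where there is no reading.
- bot.camera_params(name): a dict with "fx", "fy", "cx", "cy" (pixels), "k1" (the pictures are not rectified: a ray, as slopes to the right and down, at radius r is drawn at 1 + k1 r^2 times it, then the intrinsics apply), "cam_to_world" (4x4, takes a point from camera to world coordinates); the wrist camera has in their place "mount" (4x4, takes a point from camera to tool coordinates, whose origin is the TCP and whose axes are the flange's). Camera axes: x right, y down, z forward; pixel columns grow to the right and rows downward; lengths in m; the calibration is good to about 2 mm. A picture is of the moment at which its call begins: read the wrist's pose just before it. camera_params takes no time and is no camera call.
- bot.job_done(): hands the job in; it is judged then, once.
The state is a dict: "t": time; "joint_positions": joint angles; "qd": joint speeds; "joint_torque": joint torques, N m; "eef_pos": TCP position; "tool_rot": TCP orientation; "force": force on the tool from outside, world axes, zero at the start; "ft_torque": the same for the moment, N m; "opening": opening from 0.0 (shut) to 1.0 (fully open); "gripper_force": force on a finger pad.
Only numpy, scipy, OpenCV 4.12 (cv2) and the standard library are available. Lean on these libraries where they do the work, as an engineer would, in place of code of your own. Each camera call takes 0.05 s, during which the arm holds its last target. There are 200 camera calls.

## Task

A small wooden case stands on end with its hasp swung open. Lay it down flat on its base on the table without letting it topple and let go of it, then swing the hasp fully shut over its catch while the case lies there. Then pick the case up again and set it gently and squarely on top of the stack of two cases just like it, lid up and hasp facing the same way as theirs, leaving the stack and the other things where they are.

Things in the scene. Friction and masses are not known exactly. Their poses are not given: they have to be found in the camera images.
- case: Loose wooden case with steel corners, 0.3 kg, lid fixed shut: 56 mm (x) by 140 (y) by 60 high (z). Origin: centre of the underside; +z out of the lid, -x out of the front, whose hasp and catch take up y = -13 to +13 mm. It starts standing on its +y end (-y up), front roughly to the robot, lid to the robot's left. Grip it across x (56 mm), beside the hasp.
- hasp (a joint): Angle of the steel hasp leaf, rad: 0 = shut, flat on the front with its slot over the catch; 1.57 = straight out from the front; more = up past that (to 2.8). Pin along the case's y at x = -31.5, z = 50 mm; leaf 24 mm wide, 41 long, hangs down from the pin when shut. Stays where left; friction 0.012 N m (under 1 N at the free end); no click or spring.
- hasp_lip (a point): Edge of the finger lip, mid width: the leaf's last 12 mm, flared outwards at 45 degrees. When shut it lies at x = -40, y = 0, z = 9 mm in the case's frame, no less far out than the catch: a finger that is pushed towards the case against the lip shuts the hasp fully.
- case_catch (a point): Foot of the catch, a small wire staple standing 9 mm out from the front of the case, at x = -28, y = 0, z = 26 mm in the case's frame.
- column_low: Lower case of the stack: the same size and axes as the loose case (origin at the centre of its underside, -x is the hasp side, +z the lid), loose, hasp shut for good. It stands on the table.
- column_top: Upper case of the stack, the same again, set squarely on the lower one with its hasp the same way; its top is 60 mm above its origin, 120 mm above the table.
- screw_tin: Small round tin with a paper label, 58 mm across, 72 mm high, standing on the table left of the stack; origin at its foot. Leave alone.
- tape: Roll of masking tape, 100 mm across, 25 mm high, lying flat at the near left of the stack; origin at its underside. Leave alone.
- screwdriver: Screwdriver with an orange-red handle, 250 mm long, 32 mm thick, lying along the front edge of the table; origin at the middle of its underside. Leave alone.
- pliers: Red-handled pliers, 185 by 60 by 19 mm, lying flat behind the work; origin at the middle of the underside. Leave alone.

How it is judged:
By the outcome, as a careful person would: the job done as asked, in the order asked, and still so for the second after the job is handed in, with the robot touching nothing.
It also fails if it takes over 62 s, if anything falls off the work surface, if the arm or the gripper's body presses on something with over 40 N, if the wrist force passes 120 N, or if a joint passes its speed limit or range.

## Working session

There is one attempt and no reset: what is moved stays moved. The work goes in short steps, Python scripts to look and compute and a shell command to move; the robot and the scene stay as the last step left them, time stands still between calls to the robot, and variables do not carry over. Pictures are saved under pics/ and viewed, at most 12 in all, crops included, and the job is handed in when it is done.

```bash
ls; mkdir -p pics
python3 - <<'E'
from rig import bot
import cv2,numpy as np
a,d=bot.camera("scene"); b,e=bot.camera("top")
np.savez("/tmp/v.npz",a=a,d=d,b=b,e=e)
cv2.imwrite("pics/s.png",a); cv2.imwrite("pics/t.png",b)
for n in("scene","top","wrist"): print(n,bot.camera_params(n))
print(bot.sense())
E
```

```text
nudge.py
pics
rig.py
scene {'fx': 586.2183434798237, 'fy': 586.2183434798237, 'cx': 321.8112508421168, 'cy': 237.05874763504548, 'k1': -0.09179711484548503, 'cam_to_world': array([[-0.88491689, -0.32149361,  0.33699252,  0.09053734],
       [-0.46560353,  0.59256236, -0.65733036,  1.08322215],
       [ 0.01163843, -0.73858765, -0.674057  ,  0.96236871],
       [ 0.        ,  0.        ,  0.        ,  1.        ]])}
top {'fx': 621.324373617793, 'fy': 621.324373617793, 'cx': 314.02198827031054, 'cy': 237.7460318927512, 'k1': 0.024287964728394635, 'cam_to_world': array([[ 0.00881753, -0.99736891,  0.07195486,  0.43022063],
       [-0.99982337, -0.00998784, -0.01592085,  0.22281691],
       [ 0.01659763, -0.07180177, -0.99728082,  1.49904619],
       [ 0.        ,  0.        ,  0.        ,  1.        ]])}
wrist {'fx': 380.0236139680277, 'fy': 380.0236139680277, 'cx': 317.0036170869768, 'cy': 239.53599498545697, 'k1': -0.06497933868374198, 'mount': array([[ 2.49517373e-04, -9.63712539e-01, -2.66942093e-01,
         7.52161184e-0
[... 302 characters left out ...]
7500145,  0.46830069, -0.01161515,  1.60349082,  0.00602108,
        1.0713723 , -0.05631939]), 'qd': array([ 5.51657139e-04, -2.29406857e-03, -8.58078861e-05, -3.91705530e-03,
        1.00832408e-04, -1.19807734e-04,  3.81895001e-04]), 'joint_torque': array([ 7.09822016e-04, -5.21644306e+01, -1.26085625e-02, -2.44364923e+01,
       -5.68131683e-02,  1.41438452e-02,  6.06113372e-05]), 'eef_pos': array([0.21592921, 0.61258189, 0.22774492]), 'tool_rot': array([ 1.68619414e-01,  9.85680934e-01, -7.65499480e-04, -6.75479503e-05]), 'force': array([ 0.74471114,  0.09483597, -0.36011779]), 'ft_torque': array([0.05560366, 0.01031171, 0.00682903]), 'gripper_force': 0.0, 'opening': 0.9932090967534585}
```
View pics/s.png

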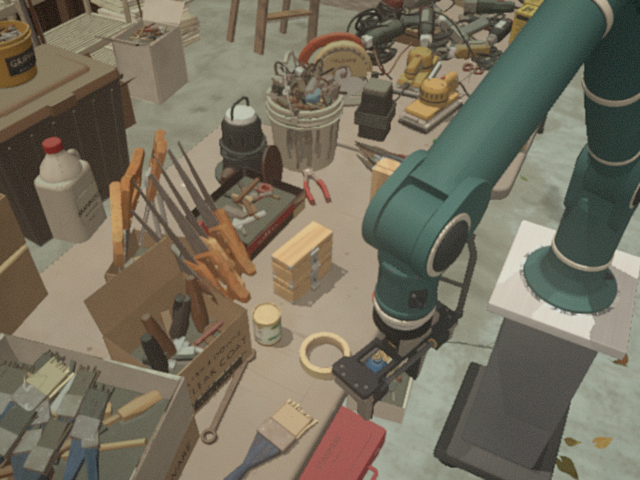

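View pics/t.png

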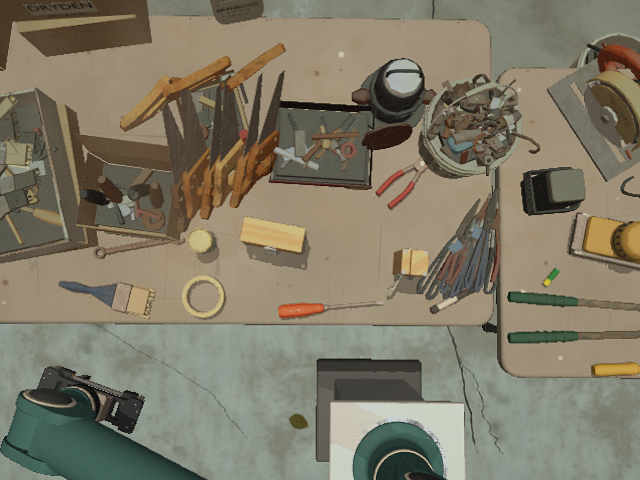

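Scene: the stack is at about (303,262) with its hasp on the robot side, tin at (267,325) and tape at (325,355). Top: the standing case is at (410,262) with its open hasp sticking out at (393,285). The stack is at (273,240), with files right of the case.

Create h.py:
```python
import numpy as np,cv2
from rig import bot
from scipy.spatial.transform import Rotation as R
def cloud(name,d,p=None,s=None):
    p=p or bot.camera_params(name); K=np.array([[p['fx'],0,p['cx']],[0,p['fy'],p['cy']],[0,0,1]])
    v,u=np.mgrid[:480,:640]; uv=np.stack([u,v],-1).reshape(-1,1,2).astype(float)
    n=cv2.undistortPoints(uv,K,np.array([p['k1'],0,0,0.])).reshape(480,640,2)
    X=np.concatenate([n*d[...,None],d[...,None]],-1)
    if 'cam_to_world' in p: T=p['cam_to_world']
    else:
        T=np.eye(4);T[:3,:3]=R.from_quat(s['tool_rot']).as_matrix();T[:3,3]=s['eef_pos'];T=T@p['mount']
    W=X@T[:3,:3].T+T[:3,3]; W[d==0]=np.nan; return W
def rect(P):
    (c,s,a)=cv2.minAreaRect(P[:,:2].astype(np.float32)*1000); return np.round(c,1),np.round(s,1),round(a,2),len(P)
```

```bash
cat > /tmp/a.py <<'E'
from h import *
f=np.load("/tmp/v.npz")
W=cloud("top",f['e']); S=cloud("scene",f['d'])
def sel(W,u0,u1,v0,v1,z0,z1):
    P=W[v0:v1,u0:u1].reshape(-1,3); return P[(P[:,2]>z0)&(P[:,2]<z1)]
for n,b in dict(case=(370,440,235,300,.132,.146),caselow=(370,440,235,300,.015,.13),stack=(225,320,205,275,.11,.13),tin=(180,222,222,262,.06,.08),tape=(175,235,270,325,.015,.035),sd=(270,390,290,325,.008,.04),pliers=(370,430,155,215,.008,.04),files=(415,500,190,320,.01,.3)).items():
    P=sel(W,*b); print(n,rect(P),P.mean(0).round(4),P.min(0).round(3),P.max(0).round(3))
print("table",np.nanmedian(W[270:290,300:360,2]),np.nanmedian(S[280:300,330:345,2]))
P=sel(S,260,340,215,305,.11,.13); print("stack S",rect(P),P[:,2].mean())
P=sel(S,365,410,150,215,.13,.15); print("case S",rect(P),P[:,2].mean(0))
a=f['b'][225:315,370:480]; cv2.imwrite("pics/tc.png",cv2.resize(a,None,fx=6,fy=6,interpolation=2))
E
PYTHONPATH=. python3 /tmp/a.py
```

```text
Traceback (most recent call last):
  File "h.py", line 1, in <module>
    import numpy as np,cv2
ModuleNotFoundError: No module named 'cv2'
```

```bash
cp /tmp/a.py a.py; python3 a.py
```

```text
case (array([478.1, -20.9]), array([60.4, 56. ]), 84.92, 671) [ 0.4777 -0.0202  0.1401] [ 0.449 -0.052  0.132] [0.508 0.01  0.146]
caselow (array([456.6, -42. ]), array([126.2, 104.5]), 79.26, 399) [ 0.4582 -0.024   0.0573] [ 0.398 -0.1    0.015] [0.509 0.03  0.13 ]
stack (array([535.2, 294.8]), array([142.3,  62.6]), 79.54, 1623) [0.5373 0.2942 0.1184] [0.498 0.221 0.11 ] [0.577 0.368 0.128]
tin (array([531.6, 472. ]), array([75.2, 55.8]), 55.45, 526) [0.5283 0.4666 0.0698] [0.498 0.436 0.061] [0.568 0.507 0.08 ]
tape (array([397.4, 461.5]), array([97. , 97.9]), 32.65, 594) [0.397  0.4615 0.0241] [0.347 0.412 0.015] [0.446 0.51  0.033]
sd (array([371.8, 164.2]), array([ 67.1, 276.5]), 1.0, 743) [0.3704 0.1994 0.0238] [0.336 0.026 0.008] [0.406 0.302 0.037]
pliers (array([670.5,  -5.5]), array([146.4, 140.3]), 89.68, 691) [ 0.6785 -0.0118  0.0177] [ 0.6   -0.079  0.008] [0.741 0.068 0.039]
files (array([ 512. , -131.5]), array([221.1, 302.7]), 87.07, 5328) [ 0.4961 -0.1587  0.0341] [ 0.363 -0.248  0.01 ] [ 0.658 -0.02   0.148]
table 0.0005162138518952641 0.001372238687697258
stack S (array([538., 298.]), array([144.4,  64. ]), 79.65, 1381) 0.11848260018193837
case S (array([484.3, -16.8]), array([65.6, 52. ]), 84.73, 353) 0.14010683614838956
```

View pics/tc.png

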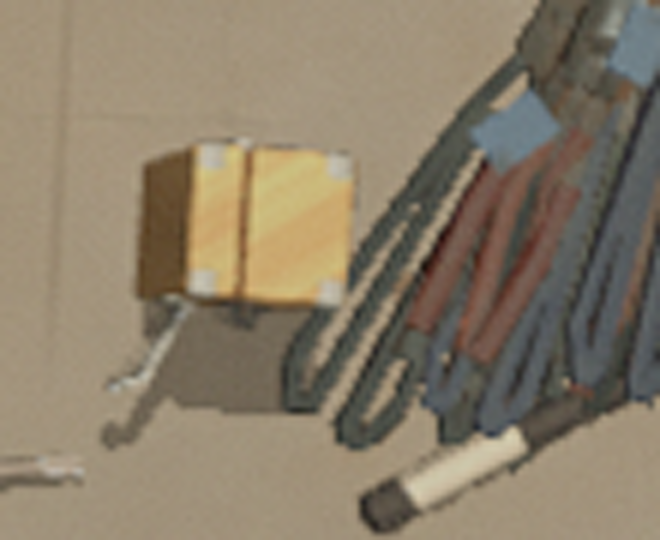

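The case stands at about (0.478,-0.021), yaw -5°, top at 0.140 as it must be. The stack top is at about (0.536,0.296), yaw -10.5°. In the crop, the front faces the robot, the lid faces +y, and the hasp leaf is open to about 2.1 rad. Next I'll swing the arm over near the case.

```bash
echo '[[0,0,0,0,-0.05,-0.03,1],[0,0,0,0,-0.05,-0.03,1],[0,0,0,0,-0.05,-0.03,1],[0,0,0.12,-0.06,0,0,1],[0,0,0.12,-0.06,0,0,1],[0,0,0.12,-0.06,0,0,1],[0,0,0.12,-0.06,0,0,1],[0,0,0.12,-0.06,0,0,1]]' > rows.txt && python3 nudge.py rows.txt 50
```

```text
refused: ROWS must be a list of objects with named fields. Nothing was moved.
```

Nothing moved. I misread the format; it is a list of objects with named fields. Resending.

```bash
echo '[{"sy": -0.05,"sz": -0.03,"aperture": 1},{"sy": -0.05,"sz": -0.03,"aperture": 1},{"sy": -0.05,"sz": -0.03,"aperture": 1},{"rz": 0.12,"sx": -0.06,"aperture": 1},{"rz": 0.12,"sx": -0.06,"aperture": 1},{"rz": 0.12,"sx": -0.06,"aperture": 1},{"rz": 0.12,"sx": -0.06,"aperture": 1},{"rz": 0.12,"sx": -0.06,"aperture": 1}]' > rows.txt && python3 nudge.py rows.txt 50
echo '[{"rz": 0.12,"sx": -0.06,"aperture": 1},{"rz": 0.12,"sx": -0.06,"aperture": 1},{"rz": 0.12,"sx": -0.06,"aperture": 1},{"rz": 0.12,"sx": -0.06,"aperture": 1},{"rz": 0.12,"aperture": 1},{"rz": 0.12,"aperture": 1},{"aperture": 1}]' > rows.txt && python3 nudge.py rows.txt
```

```text
t: 1.1
eef_pos: [0.415, 0.3084, 0.3183]
tool_rot: [0.454, 0.891, -0.0, 0.0]
force: [0.6, 0.7, -0.0]
opening: 0.996
gripper_force: 0.0
t: 1.98
eef_pos: [0.5174, 0.0957, 0.3183]
tool_rot: [0.737, 0.676, -0.0, -0.0]
force: [0.2, 0.8, -0.1]
opening: 0.999
gripper_force: 0.0
```

```bash
cat > w.py <<'E'
from h import *
import sys
s=bot.sense(); a,d=bot.camera("wrist"); W=cloud("wrist",d,s=s)
cv2.imwrite(f"pics/{sys.argv[1]}.png",a); np.savez("/tmp/w.npz",a=a,W=W)
for i in range(2,len(sys.argv)):
    x0,x1,y0,y1,z0,z1=map(float,sys.argv[i].split(','))
    P=W.reshape(-1,3); P=P[(P[:,0]>x0)&(P[:,0]<x1)&(P[:,1]>y0)&(P[:,1]<y1)&(P[:,2]>z0)&(P[:,2]<z1)]
    if len(P): print(rect(P),P.mean(0).round(4),P.min(0).round(3),P.max(0).round(3))
E
python3 w.py w1 .42,.54,-.07,.03,.134,.146 .44,.65,.2,.4,.115,.126 .36,.6,-.08,.1,-.01,.01 .36,.46,-.06,.1,.03,.13; python3 -c "
from rig import bot
print(bot.sense()['joint_positions'].round(3))"
```

```text
(array([478.4, -19.2]), array([59.4, 56.7]), 85.89, 3064) [ 0.4791 -0.017   0.1399] [ 0.449 -0.05   0.134] [0.508 0.012 0.143]
(array([530.9, 254.7]), array([59.1, 56.7]), 79.75, 4540) [0.531  0.2538 0.1186] [0.499 0.221 0.115] [0.564 0.283 0.122]
(array([480.,  10.]), array([240., 180.]), 0.01, 18766) [4.899e-01 2.530e-02 3.000e-04] [ 0.36  -0.08  -0.003] [0.6  0.1  0.01]
(array([435.7,  14.5]), array([15.9, 47. ]), 64.48, 601) [0.4408 0.0135 0.0774] [0.417 0.    0.03 ] [0.46  0.031 0.129]
[-0.692  0.172  0.51   1.824 -0.091  1.169 -0.238]
```

View pics/w1.png

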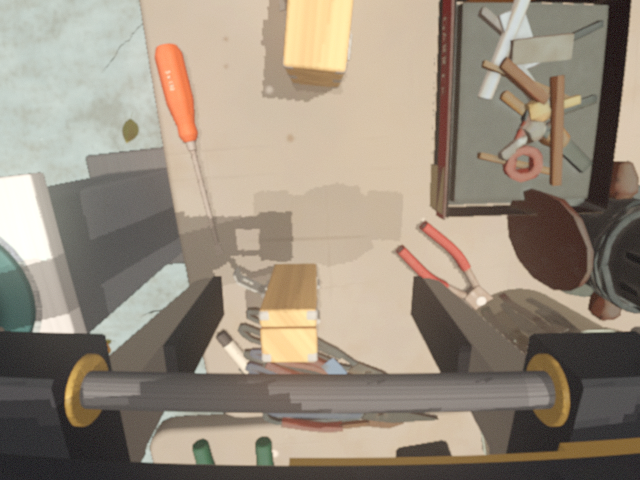

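The wrist view shows the standing case at (290,310) and the stack end at (318,45). The case is at (0.478,-0.020), yaw -4.6°, which agrees with the top camera. The leaf points up-left, clear of a grip tilted 45°. I'll tilt now.

```bash
cat > g.py <<'E'
from h import *
import sys
s=bot.sense(); q=R.from_quat(s['tool_rot']); t=np.array(list(map(float,sys.argv[1].split(','))))
print("delta tool",(q.inv().apply(t-s['eef_pos'])).round(4)," axes y",q.as_matrix()[:,1].round(3),"z",q.as_matrix()[:,2].round(3),"pos",s['eef_pos'].round(4),"j",s['joint_positions'].round(2))
E
echo '[{"ry": -0.157,"aperture": 1},{"ry": -0.157,"aperture": 1},{"ry": -0.157,"aperture": 1},{"ry": -0.157,"aperture": 1},{"ry": -0.157,"aperture": 1},{"aperture": 1}]' > rows.txt && python3 nudge.py rows.txt; python3 g.py .478,-.0205,.1085
```

```text
t: 2.78
eef_pos: [0.5169, 0.0987, 0.3161]
tool_rot: [0.679, 0.627, -0.284, 0.258]
force: [-0.7, 0.1, 0.8]
opening: 1.001
gripper_force: 0.0
delta tool [ 0.061 -0.028  0.233]  axes y [ 0.997 -0.082 -0.005] z [-0.061 -0.706 -0.706] pos [0.5169 0.0987 0.3161] j [-0.97  0.46  0.51  1.7   0.44  1.5  -0.67]
```

```bash
echo '[{"sx": 0.02,"sy": -0.0093,"sz": 0.02,"aperture": 1},{"sx": 0.02,"sy": -0.0093,"sz": 0.03,"aperture": 1},{"sx": 0.021,"sy": -0.0093,"sz": 0.04,"aperture": 1},{"sz": 0.04,"aperture": 1},{"sz": 0.03,"aperture": 1},{"aperture": 1}]' > rows.txt && python3 nudge.py rows.txt; python3 g.py .478,-.0205,.1085;  python3 w.py w2 .42,.54,-.07,.03,.134,.146
```

```text
t: 3.52
eef_pos: [0.4828, 0.0262, 0.1626]
tool_rot: [0.683, 0.623, -0.283, 0.257]
force: [-0.2, 0.2, -0.4]
opening: 0.998
gripper_force: 0.0
delta tool [ 0.005  -0.0004  0.0714]  axes y [ 0.996 -0.092 -0.001] z [-0.066 -0.703 -0.708] pos [0.4828 0.0262 0.1626] j [-0.91  0.57  0.5   1.96  0.44  1.13 -0.8 ]
(array([479.1, -12.5]), array([ 69.9, 100.2]), 84.94, 4543) [ 0.4792 -0.0092  0.1393] [ 0.432 -0.049  0.134] [0.532 0.026 0.146]
```

```bash
echo '[{"sx": 0.0025,"sz": 0.024,"aperture": 1},{"sx": 0.0025,"sz": 0.024,"aperture": 1},{"sz": 0.023,"aperture": 1},{"aperture": 1}]' > rows.txt && python3 nudge.py rows.txt; python3 g.py .478,-.0205,.1085; echo '[{"aperture": 0.62},{"aperture": 0.5},{"aperture": 0.5},{"aperture": 0.5},{"aperture": 0.5}]' > rows.txt && python3 nudge.py rows.txt 50
```

```text
t: 4.08
eef_pos: [0.4799, -0.0177, 0.1091]
tool_rot: [0.682, 0.624, -0.282, 0.258]
force: [-0.6, 0.1, -0.3]
opening: 1.004
gripper_force: 0.0
delta tool [-0.0016 -0.0016  0.0025]  axes y [ 0.996 -0.089  0.   ] z [-0.062 -0.703 -0.708] pos [ 0.4799 -0.0177  0.1091] j [-0.85  0.65  0.51  2.02  0.47  0.97 -0.82]
t: 4.7
eef_pos: [0.4796, -0.0175, 0.1087]
tool_rot: [0.681, 0.624, -0.282, 0.258]
force: [-0.2, 1.4, 3.3]
opening: 0.608
gripper_force: 49.8
```

```bash
echo '[{"sx": -0.015,"sz": -0.015,"aperture": 0.5},{"sx": -0.03,"sz": -0.03,"aperture": 0.5},{"aperture": 0.5}]' > rows.txt && python3 nudge.py rows.txt; python3 g.py .507,.0515,.17
```

```text
t: 5.08
eef_pos: [0.4807, -0.0174, 0.1735]
tool_rot: [0.683, 0.624, -0.28, 0.258]
force: [-0.1, 0.3, -3.4]
opening: 0.606
gripper_force: 49.8
delta tool [ 0.0529  0.0201 -0.0475]  axes y [ 0.996 -0.088  0.004] z [-0.059 -0.702 -0.71 ] pos [ 0.4807 -0.0174  0.1735] j [-0.87  0.53  0.54  2.01  0.49  1.09 -0.77]
```

```bash
echo '[{"sx": 0.026,"sy": 0.01,"sz": -0.024,"aperture": 0.5},{"sx": 0.026,"sy": 0.01,"sz": -0.024,"aperture": 0.5},{"ry": 0.1,"aperture": 0.5},{"ry": 0.147,"aperture": 0.5},{"ry": 0.147,"aperture": 0.5},{"ry": 0.147,"aperture": 0.5},{"ry": 0.147,"aperture": 0.5}]' > rows.txt && python3 nudge.py rows.txt; echo '[{"ry": 0.147,"aperture": 0.5},{"ry": 0.147,"aperture": 0.5},{"ry": 0.147,"aperture": 0.5},{"ry": 0.147,"aperture": 0.5},{"ry": 0.147,"aperture": 0.5},{"ry": 0.148,"aperture": 0.5},{"aperture": 0.5},{"aperture": 0.5}]' > rows.txt && python3 nudge.py rows.txt; python3 g.py .507,.0515,.17;python3 w.py w3 .45,.6,-.05,.2,.13,.23
python3 - <<'E'
import numpy as np
W=np.load('/tmp/w.npz')['W'].reshape(-1,3);P=W[(W[:,2]>.18)&(W[:,2]<.25)&(W[:,1]>.06)&(W[:,1]<.13)&(W[:,0]>.49)&(W[:,0]<.535)]
c=np.linalg.lstsq(np.c_[P[:,:2],np.ones(len(P))],P[:,2],rcond=None)[0];print("lid plane slopes",c,P[:,2].mean(),len(P),np.std(P[:,2]-np.c_[P[:,:2],np.ones(len(P))]@c))
E
```

```text
t: 5.95
eef_pos: [0.5049, 0.0509, 0.1683]
tool_rot: [0.737, 0.675, -0.035, 0.031]
force: [0.4, 0.3, -3.1]
opening: 0.608
gripper_force: 49.8
t: 6.95
eef_pos: [0.5053, 0.0513, 0.1687]
tool_rot: [0.682, 0.624, 0.281, -0.259]
force: [1.2, 0.8, -3.2]
opening: 0.607
gripper_force: 49.8
delta tool [ 0.0012  0.0017 -0.0007]  axes y [ 0.996 -0.087 -0.002] z [ 0.06   0.703 -0.708] pos [0.5053 0.0513 0.1687] j [ 0.19  0.46  0.11  2.05 -0.96  1.09  0.86]
(array([506.2,  64.3]), array([110. , 192.2]), 13.84, 50739) [0.504  0.0621 0.199 ] [ 0.45  -0.017  0.16 ] [0.58  0.159 0.23 ]
lid plane slopes [ 0.00570269 -0.00209778  0.19429447] 0.1970225799020003 12824 0.0005428841094717657
```

View pics/w3.png

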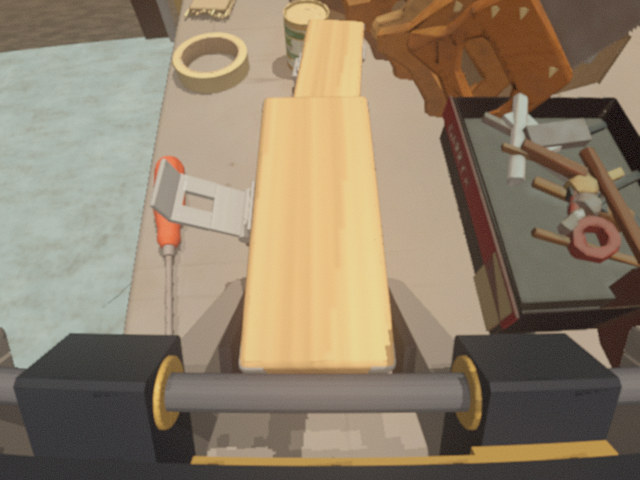

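The lid is level to 0.3° and 0.197 high, so the base hangs about 0.137 above the table. In the picture the leaf is at (200,200), lid up. Next I lower it.

```bash
echo '[{"sx": -0.024,"sz": 0.024,"aperture": 0.5},{"sx": -0.03,"sz": 0.03,"aperture": 0.5},{"sx": -0.024,"sz": 0.024,"aperture": 0.5},{"sx": -0.012,"sz": 0.012,"aperture": 0.5},{"sx": -0.004,"sz": 0.004,"aperture": 0.5},{"aperture": 0.5}]' > rows.txt && python3 nudge.py rows.txt; python3 g.py .505,.0515,.0317
```

```text
t: 7.75
eef_pos: [0.5063, 0.0511, 0.0372]
tool_rot: [0.681, 0.624, 0.283, -0.258]
force: [0.1, 0.1, -2.2]
opening: 0.605
gripper_force: 49.8
delta tool [-0.0037 -0.0013  0.004 ]  axes y [ 0.996 -0.087  0.001] z [ 0.063  0.705 -0.707] pos [0.5063 0.0511 0.0372] j [ 0.23  0.71  0.06  2.05 -1.1   0.94  1.12]
```

```bash
echo '[{"sx": -0.0015,"sz": 0.0015,"aperture": 0.5},{"sx": -0.0015,"sz": 0.0015,"aperture": 0.5},{"aperture": 0.5}]' > rows.txt && python3 nudge.py rows.txt; echo '[{"sx": -0.0008,"sz": 0.0008,"aperture": 0.5},{"aperture": 0.5}]' > rows.txt && python3 nudge.py rows.txt
```

```text
t: 8.12
eef_pos: [0.5058, 0.0508, 0.0324]
tool_rot: [0.681, 0.624, 0.283, -0.258]
force: [0.4, -0.3, -2.4]
opening: 0.604
gripper_force: 49.8
t: 8.38
eef_pos: [0.5059, 0.0508, 0.0314]
tool_rot: [0.681, 0.624, 0.283, -0.259]
force: [0.3, -1.0, -0.0]
opening: 0.605
gripper_force: 49.8
```

```bash
echo '[{"sx": -0.0004,"sz": 0.0004,"aperture": 0.5},{"aperture": 0.7},{"aperture": 1},{"aperture": 1},{"aperture": 1}]' > rows.txt && python3 nudge.py rows.txt; echo '[{"sz": -0.02,"aperture": 1},{"sz": -0.04,"aperture": 1},{"sz": -0.05,"aperture": 1},{"sz": -0.05,"aperture": 1},{"ry": -0.157,"sx": -0.03,"sz": -0.03,"aperture": 1},{"ry": -0.157,"sx": -0.03,"sz": -0.03,"aperture": 1},{"ry": -0.157,"aperture": 0},{"ry": -0.157,"aperture": 0}]' > rows.txt && python3 nudge.py rows.txt; echo '[{"ry": -0.157,"aperture": 0},{"aperture": 0}]' > rows.txt && python3 nudge.py rows.txt; python3 w.py w4 .44,.58,-.03,.19,.052,.066 .36,.475,0,.18,.03,.14; python3 g.py .5,.09,.2
```

```text
t: 9.0
eef_pos: [0.5057, 0.051, 0.0305]
tool_rot: [0.681, 0.624, 0.282, -0.259]
force: [-0.6, -0.1, 0.3]
opening: 0.991
gripper_force: 0.0
t: 10.0
eef_pos: [0.4884, -0.1481, 0.1519]
tool_rot: [0.737, 0.672, 0.057, -0.05]
force: [0.2, 0.4, -0.8]
opening: 0.805
gripper_force: 0.0
t: 10.25
eef_pos: [0.4889, -0.1426, 0.1511]
tool_rot: [0.735, 0.678, 0.001, -0.001]
force: [0.2, -0.1, 0.0]
opening: 0.59
gripper_force: 0.0
delta tool [ 0.2351 -0.0085 -0.0484]  axes y [ 0.996 -0.085  0.   ] z [ 0.001  0.003 -1.   ] pos [ 0.4885 -0.1448  0.1509] j [-0.15  0.35  0.45  2.04 -0.21  0.8   0.34]
```

View pics/w4.png

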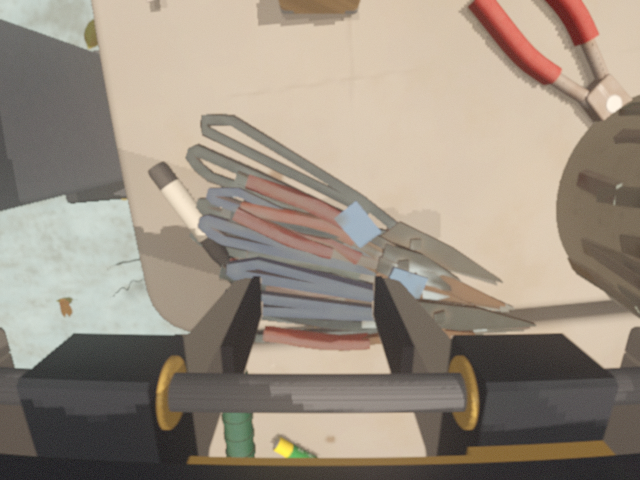

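The wrist now looks at the file bundle, with only the case's end visible at (318,5). I'll move up and back over the case and look again.

```bash
echo '[{"sz": -0.05,"aperture": 0},{"sz": -0.05,"aperture": 0},{"sx": 0.05,"sz": -0.02,"aperture": 0},{"sx": 0.05,"aperture": 0},{"sx": 0.05,"aperture": 0},{"sx": 0.03,"aperture": 0},{"aperture": 0}]' > rows.txt && python3 nudge.py rows.txt; python3 w.py w5 .44,.58,-.03,.19,.055,.064 .36,.475,0,.18,.02,.14 .34,.42,-.03,.19,.008,.06;python3 g.py .5,.09,.2
```

```text
t: 11.18
eef_pos: [0.5041, 0.0329, 0.2703]
tool_rot: [0.738, 0.675, 0.0, -0.001]
force: [-1.3, 0.2, 0.2]
opening: 0.003
gripper_force: 0.0
(array([493.2,  89.3]), array([140.7,  86.6]), 85.17, 9041) [0.5068 0.0916 0.0594] [0.449 0.017 0.055] [0.542 0.16  0.064]
(array([422.6, 124. ]), array([ 96. , 127.8]), 9.36, 940) [0.4471 0.1027 0.0566] [0.365 0.053 0.02 ] [0.475 0.18  0.078]
(array([376.4, 112.2]), array([ 22.2, 155.5]), 3.11, 1246) [0.3786 0.1291 0.0193] [0.361 0.035 0.013] [0.391 0.19  0.028]
delta tool [ 0.0582 -0.0094  0.0705]  axes y [ 0.996 -0.091 -0.001] z [-0.001  0.002 -1.   ] pos [0.5042 0.0311 0.2704] j [-0.46  0.17  0.37  1.93 -0.07  1.06 -0.14]
```

View pics/w5.png

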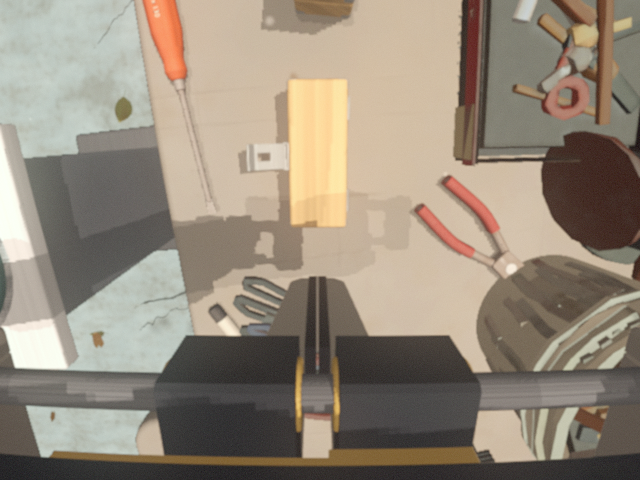

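The picture shows the case flat with its lid centre near (318,152), and the leaf out at (265,157). From the points the case centre is (0.5087,0.0885), yaw -4.8°. I'll bring the closed fingers above the lip.

```bash
echo '[{"sx": 0.019,"sy": -0.022,"aperture": 0},{"sx": 0.019,"sy": -0.022,"aperture": 0},{"sx": 0.019,"sy": -0.0215,"aperture": 0},{"sz": 0.05,"aperture": 0},{"sz": 0.05,"aperture": 0},{"sz": 0.04,"aperture": 0},{"aperture": 0}]' > rows.txt && python3 nudge.py rows.txt; python3 g.py .444,.094,.020
```

```text
t: 12.1
eef_pos: [0.4424, 0.0926, 0.1285]
tool_rot: [0.739, 0.673, -0.003, -0.001]
force: [-0.7, -0.3, -0.5]
opening: 0.005
gripper_force: 0.0
delta tool [0.0018 0.0021 0.1085]  axes y [ 0.996 -0.093 -0.006] z [-0.006 -0.002 -1.   ] pos [0.4424 0.0926 0.1285] j [-0.53  0.29  0.29  2.17 -0.13  0.71 -0.25]
```

```bash
echo '[{"sx": 0.002,"sy": 0.002,"sz": 0.02,"aperture": 0},{"sz": 0.02,"aperture": 0},{"sz": 0.02,"aperture": 0},{"sz": 0.018,"aperture": 0},{"sz": 0.015,"aperture": 0},{"sz": 0.01,"aperture": 0},{"sz": 0.004,"aperture": 0},{"aperture": 0}]' > rows.txt && python3 nudge.py rows.txt; python3 g.py .444,.094,.020
```

```text
t: 13.1
eef_pos: [0.4461, 0.0978, 0.0234]
tool_rot: [0.738, 0.675, 0.0, -0.0]
force: [-1.0, 0.3, 0.3]
opening: 0.006
gripper_force: 0.0
delta tool [-0.004  -0.0018  0.0034]  axes y [ 0.996 -0.088 -0.   ] z [-0.     0.001 -1.   ] pos [0.4461 0.0978 0.0234] j [-0.47  0.5   0.21  2.2  -0.23  0.46 -0.16]
```

```bash
echo '[{"sx": -0.003,"sz": 0.004,"aperture": 0},{"sy": 0.0015,"aperture": 0},{"sy": 0.0015,"aperture": 0},{"aperture": 0}]' > rows.txt && python3 nudge.py rows.txt; for i in 1; do echo '[{"sy": 0.001,"aperture": 0},{"aperture": 0}]' > rows.txt && python3 nudge.py rows.txt; done;  echo '[{"sy": 0.001,"aperture": 0},{"aperture": 0}]' > rows.txt && python3 nudge.py rows.txt; python3 w.py w6 .42,.47,.05,.13,.005,.058; python3 g.py .444,.094,.020
```

```text
t: 13.6
eef_pos: [0.4491, 0.0947, 0.0195]
tool_rot: [0.738, 0.675, 0.001, -0.0]
force: [-0.1, 0.0, 0.1]
opening: 0.001
gripper_force: 0.0
t: 13.85
eef_pos: [0.45, 0.0946, 0.0194]
tool_rot: [0.738, 0.675, 0.0, -0.0]
force: [-0.1, -0.1, 0.2]
opening: 0.004
gripper_force: 0.1
t: 14.1
eef_pos: [0.4509, 0.0945, 0.0194]
tool_rot: [0.738, 0.675, 0.0, -0.0]
force: [-0.7, -0.2, 0.1]
opening: 0.005
gripper_force: 0.1
(array([452. ,  93.9]), array([21.7, 36.5]), 86.87, 4094) [0.4527 0.1027 0.0356] [0.434 0.083 0.005] [0.47  0.106 0.058]
delta tool [-0.0011 -0.0068 -0.0006]  axes y [ 0.996 -0.088  0.   ] z [ 0.     0.001 -1.   ] pos [0.4509 0.0945 0.0194] j [-0.45  0.51  0.21  2.19 -0.24  0.45 -0.14]
```

```bash
echo '[{"sy": 0.001,"aperture": 0},{"aperture": 0}]' > rows.txt && python3 nudge.py rows.txt;  echo '[{"sy": 0.001,"aperture": 0},{"aperture": 0}]' > rows.txt && python3 nudge.py rows.txt;  echo '[{"sy": 0.001,"aperture": 0},{"aperture": 0}]' > rows.txt && python3 nudge.py rows.txt | grep -v rot
```

```text
t: 14.4
eef_pos: [0.4519, 0.0944, 0.0194]
tool_rot: [0.738, 0.675, 0.0, -0.0]
force: [0.9, 0.1, 0.3]
opening: -0.003
gripper_force: 0.1
t: 14.65
eef_pos: [0.4529, 0.0943, 0.0194]
tool_rot: [0.738, 0.675, 0.0, -0.0]
force: [-0.3, 0.4, 0.2]
opening: 0.006
gripper_force: 0.1
t: 14.9
eef_pos: [0.4539, 0.0942, 0.0194]
force: [-0.3, -0.4, -1.0]
opening: 0.005
gripper_force: 0.1
```

```bash
echo '[{"sy": 0.001,"aperture": 0},{"sy": 0.001,"aperture": 0},{"aperture": 0}]' > rows.txt && python3 nudge.py rows.txt| grep -v rot;  echo '[{"sy": -0.02,"aperture": 0},{"sy": -0.03,"aperture": 0},{"sx": -0.03,"sz": -0.04,"aperture": 0},{"sx": -0.04,"sz": -0.05,"aperture": 0},{"sx": -0.03,"sy": 0.02,"sz": -0.05,"aperture": 1},{"sy": 0.02,"sz": -0.03,"aperture": 1},{"aperture": 1}]' > rows.txt && python3 nudge.py rows.txt; python3 g.py .5,.1,.2;python3 w.py w7 .475,.58,-.03,.19,.057,.064 .4,.475,.02,.15,.005,.055 .4,.6,.2,.4,.112,.126
python3 - <<'E'
import cv2
a=cv2.imread('pics/w7.png'); cv2.imwrite('pics/w7c.png',cv2.resize(a[:,150:480],None,fx=1.25,fy=1.25))
E
```

```text
t: 15.28
eef_pos: [0.456, 0.094, 0.0194]
force: [0.4, 0.2, 0.1]
opening: 0.006
gripper_force: 0.0
t: 16.15
eef_pos: [0.4398, -0.0042, 0.1905]
tool_rot: [0.738, 0.675, 0.003, 0.001]
force: [-0.4, -0.9, -0.7]
opening: 0.309
gripper_force: 0.0
delta tool [ 0.1092  0.0507 -0.0089]  axes y [ 0.996 -0.089  0.006] z [ 0.007  0.002 -1.   ] pos [ 0.4398 -0.0042  0.1905] j [-0.39  0.15  0.36  2.16 -0.08  0.84 -0.08]
(array([507.7,  87.6]), array([138.3,  58. ]), 85.31, 14949) [0.5083 0.0907 0.0595] [0.475 0.017 0.057] [0.542 0.158 0.063]
(array([471.4,  63.1]), array([79. ,  7.2]), 89.99, 319) [0.4722 0.0875 0.0207] [0.468 0.024 0.005] [0.475 0.103 0.055]
```

View pics/w7c.png

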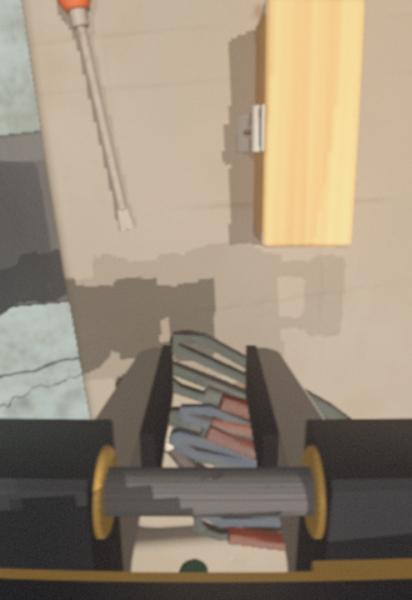

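The leaf now appears down against the front at (258,128) in the crop. I'll check its profile numerically.

```bash
cat > p.py <<'E'
from h import *
W=np.load('/tmp/w.npz')['W']; a,d=bot.camera("scene"); S=cloud("scene",d)
cv2.imwrite("pics/s2.png",a)
th=np.radians(-4.8)
for n,C in(("wrist",W),("scene",S)):
    P=C.reshape(-1,3); q=P[:,:2]-[.5085,.088]; xc=q[:,0]*np.cos(th)+q[:,1]*np.sin(th); yc=-q[:,0]*np.sin(th)+q[:,1]*np.cos(th); z=P[:,2]
    L=(z>.057)&(z<.064)&(abs(yc)<.08)&(abs(xc)<.04)&(abs(yc)>.02); print(n,"lid x",np.percentile(xc[L],[1,99]).round(4),"y",np.percentile(yc[L],[1,99]).round(4),L.sum())
    for z0 in np.arange(.004,.06,.006):
        m=(z>z0)&(z<z0+.006)&(xc<-.02)&(xc>-.09)
        h=m&(abs(yc)<.009); o=m&(abs(yc)>.02)&(abs(yc)<.06)
        print(round(z0,3),"hasp",(np.percentile(xc[h],[0,50]).round(4) if h.any() else None,h.sum()),"front",(np.median(xc[o]).round(4) if o.any() else None,o.sum()))
E
python3 p.py
```

```text
wrist lid x [-0.0271  0.0269] y [-0.068   0.0673] 10511
0.004 hasp (array([-0.04  , -0.0399]), np.int64(3)) front (np.float64(-0.0278), np.int64(74))
0.01 hasp (array([-0.04  , -0.0376]), np.int64(150)) front (np.float64(-0.0278), np.int64(73))
0.016 hasp (array([-0.0362, -0.0336]), np.int64(53)) front (np.float64(-0.0278), np.int64(75))
0.022 hasp (array([-0.0369, -0.0327]), np.int64(20)) front (np.float64(-0.0277), np.int64(77))
0.028 hasp (array([-0.0364, -0.034 ]), np.int64(26)) front (np.float64(-0.0277), np.int64(90))
0.034 hasp (None, np.int64(0)) front (np.float64(-0.0275), np.int64(142))
0.04 hasp (None, np.int64(0)) front (np.float64(-0.0277), np.int64(43))
0.046 hasp (array([-0.0344, -0.0336]), np.int64(60)) front (np.float64(-0.0278), np.int64(98))
0.052 hasp (array([-0.0339, -0.0305]), np.int64(186)) front (np.float64(-0.0275), np.int64(251))
0.058 hasp (array([-0.0295, -0.0243]), np.int64(296)) front (np.float64(-0.0236), np.int64(1115))
scene lid x [-0.0256  0.0302] y [-0.0663  0.073 ] 598
0.004 hasp (array([-0.0839, -0.0422]), np.int64(8)) front (np.float64(-0.0447), 
[... 161 characters left out ...]
front (np.float64(-0.0245), np.int64(31))
0.022 hasp (array([-0.0336, -0.0298]), np.int64(7)) front (np.float64(-0.0242), np.int64(22))
0.028 hasp (array([-0.034 , -0.0293]), np.int64(6)) front (np.float64(-0.0243), np.int64(30))
0.034 hasp (array([-0.0303, -0.0296]), np.int64(8)) front (np.float64(-0.0242), np.int64(36))
0.04 hasp (array([-0.0306, -0.0296]), np.int64(3)) front (np.float64(-0.0244), np.int64(14))
0.046 hasp (array([-0.0308, -0.0297]), np.int64(6)) front (np.float64(-0.0248), np.int64(31))
0.052 hasp (array([-0.0306, -0.0279]), np.int64(15)) front (np.float64(-0.0245), np.int64(38))
0.058 hasp (array([-0.0276, -0.024 ]), np.int64(12)) front (np.float64(-0.0231), np.int64(39))
```

The hasp is shut: lip at x=-40 mm, catch wire through at -37 mm, and the leaf parallel to the front. Next I take a precise look at the stack.

```bash
echo '[{"sz": -0.05,"aperture": 1},{"sx": 0.02,"sy": 0.01,"sz": -0.05,"aperture": 1},{"sx": 0.045,"sy": 0.01,"sz": -0.01,"aperture": 1},{"sx": 0.05,"sy": 0.01,"aperture": 1},{"sx": 0.05,"sy": 0.01,"aperture": 1},{"sx": 0.045,"sy": 0.01,"aperture": 1},{"aperture": 1},{"aperture": 1}]' > rows.txt && python3 nudge.py rows.txt
cat > st.py <<'E'
from h import *
W=np.load('/tmp/w.npz')['W'].reshape(-1,3)
def box(P):
    # lid rim excluding hasp zone: iterate in local frame, robust edges
    c=np.median(P[:,:2],0); th=np.radians(-10.3)
    for _ in range(5):
        Rm=np.array([[np.cos(th),-np.sin(th)],[np.sin(th),np.cos(th)]]); q=(P[:,:2]-c)@Rm
        bins=np.arange(-.065,.066,.005); E=[]
        for b in bins:
            m=(abs(q[:,1]-b)<.0025)
            if m.sum()>8: lo,hi=np.percentile(q[m,0],[1,99]); E.append((b,lo,hi))
        E=np.array(E); k=abs(E[:,0])>.018
        s=(np.polyfit(E[k,0],E[k,1],1)[0]+np.polyfit(E[k,0],E[k,2],1)[0])/2
        th-=np.arctan(s)
        mx=(E[k,1].mean()+E[k,2].mean())/2; lo,hi=np.percentile(q[:,1],[.3,99.7]); c=c+Rm@[mx,(lo+hi)/2]
    return c.round(4),np.degrees(th).round(2),"w",(E[k,2]-E[k,1]).mean().round(4),"len",(hi-lo).round(4)
import sys
for n,(x0,x1,y0,y1,z0,z1) in dict(stack=(.47,.61,.2,.39,.114,.123),case=(.47,.56,0,.18,.056,.064)).items():
    m=(W[:,0]>x0)&(W[:,0]<x1)&(W[:,1]>y0)&(W[:,1]<y1)&(W[:,2]>z0)&(W[:,2]<z1); print(n,m.sum(),*(box(W[m]) if m.sum()>300 else ()),W[m,2].mean())
E
python3 w.py w8 .47,.61,.2,.4,.112,.124; python3 st.py; python3 g.py .5063,.0611,.12
```

```text
t: 17.25
eef_pos: [0.5043, 0.2, 0.2965]
tool_rot: [0.737, 0.675, -0.002, -0.001]
force: [-0.9, -0.4, -0.7]
opening: 0.997
gripper_force: 0.0
(array([535.7, 295.1]), array([140.2,  61.8]), 79.44, 11423) [0.5382 0.2977 0.1186] [0.499 0.221 0.112] [0.578 0.367 0.122]
stack 11348 [0.5379 0.2945] -10.33 w 0.0545 len 0.138 0.11860704461391072
case 5457 [0.5089 0.0894] -4.63 w 0.0537 len 0.1378 0.0592884386422897
delta tool [-0.1375  0.0144  0.1771]  axes y [ 0.996 -0.089 -0.002] z [-0.002 -0.001 -1.   ] pos [0.5046 0.1994 0.297 ] j [-0.63  0.22  0.22  1.8  -0.05  1.13 -0.48]
```

View pics/w8.png

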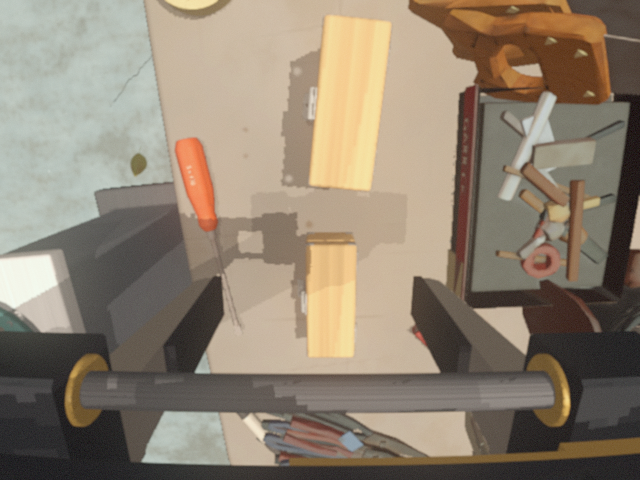

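Stack at (0.538,0.2945), yaw -10.3°, and case at (0.5087,0.0888), yaw -4.65°. The hasps are on the same side, at (312,102) and (304,300). I'll grasp now.

```bash
echo '[{"sx": -0.05,"sy": 0.005,"sz": 0.02,"aperture": 1},{"sx": -0.05,"sy": 0.005,"sz": 0.04,"aperture": 1},{"sx": -0.0367,"sy": 0.0044,"sz": 0.06,"aperture": 1},{"sz": 0.05,"aperture": 1},{"aperture": 1},{"aperture": 1}]' > rows.txt && python3 nudge.py rows.txt; python3 g.py .5065,.0619,.027
```

```text
t: 18.05
eef_pos: [0.5084, 0.0689, 0.1376]
tool_rot: [0.738, 0.675, 0.001, 0.0]
force: [-0.3, 0.7, 0.2]
opening: 0.997
gripper_force: 0.0
delta tool [-0.0074 -0.0015  0.1106]  axes y [ 0.996 -0.088  0.002] z [ 0.002  0.002 -1.   ] pos [0.5084 0.0689 0.1376] j [-0.42  0.36  0.27  2.03 -0.14  0.77 -0.16]
```

```bash
echo '[{"sx": -0.007,"sy": -0.0015,"sz": 0.02,"aperture": 1},{"sz": 0.04,"aperture": 1},{"sz": 0.03,"aperture": 1},{"sz": 0.016,"aperture": 1},{"sz": 0.004,"aperture": 1},{"aperture": 1}]' > rows.txt && python3 nudge.py rows.txt; python3 g.py .5065,.0619,.027
```

```text
t: 18.8
eef_pos: [0.5064, 0.0626, 0.0271]
tool_rot: [0.737, 0.675, 0.001, 0.0]
force: [-0.5, 0.2, -0.1]
opening: 1.0
gripper_force: 0.0
delta tool [-0.0007  0.0001  0.0001]  axes y [ 0.996 -0.088  0.002] z [ 0.002  0.001 -1.   ] pos [0.5064 0.0626 0.0271] j [-0.36  0.55  0.21  2.08 -0.22  0.53 -0.08]
```

```bash
echo '[{"aperture": 0.62},{"aperture": 0.5},{"aperture": 0.5},{"aperture": 0.5},{"sz": -0.01,"aperture": 0.5},{"sz": -0.03,"aperture": 0.5},{"sz": -0.05,"aperture": 0.5},{"sz": -0.06,"aperture": 0.5}]' > rows.txt && python3 nudge.py rows.txt 50;  echo '[{"rz": 0.03,"sz": -0.03,"aperture": 0.5},{"rz": 0.03,"aperture": 0.5},{"rz": 0.0325,"aperture": 0.5},{"aperture": 0.5}]' > rows.txt && python3 nudge.py rows.txt; python3 g.py .5333,.2686,.19
```

```text
t: 19.8
eef_pos: [0.5041, 0.0619, 0.177]
tool_rot: [0.738, 0.675, -0.001, -0.001]
force: [1.4, 0.5, -2.6]
opening: 0.605
gripper_force: 50.0
t: 20.3
eef_pos: [0.5042, 0.0619, 0.2043]
tool_rot: [0.768, 0.64, -0.001, -0.001]
force: [0.1, 0.0, -1.8]
opening: 0.61
gripper_force: 50.0
delta tool [ 0.2086 -0.0085  0.0141]  axes y [ 0.984 -0.18  -0.003] z [-0.003 -0.    -1.   ] pos [0.5042 0.0619 0.2043] j [-0.46  0.26  0.32  1.99 -0.1   0.92 -0.27]
```

```bash
echo '[{"sx": 0.02,"aperture": 0.5},{"sx": 0.05,"sy": -0.003,"aperture": 0.5},{"sx": 0.06,"sy": -0.003,"aperture": 0.5},{"sx": 0.05,"sy": -0.0025,"aperture": 0.5},{"sx": 0.0286,"aperture": 0.5},{"aperture": 0.5},{"aperture": 0.5}]' > rows.txt && python3 nudge.py rows.txt; python3 g.py .5333,.2686,.147; python3 w.py w9
cat > ck.py <<'E'
from h import *
import sys
W=np.load('/tmp/w.npz')['W'].reshape(-1,3); s=bot.sense(); z=s['eef_pos'][2]+.033; p=s['eef_pos']
m=(abs(W[:,2]-z)<.008)&(abs(W[:,0]-.535)<.06)&(W[:,1]>p[1]-.02)&(W[:,1]<p[1]+.12); P=W[m]
k=P[abs(P[:,0]-np.median(P[:,0]))<.02]; k=k[k[:,1]>p[1]+.02]
c=np.linalg.lstsq(np.c_[k[:,:2]-p[:2],np.ones(len(k))],k[:,2],rcond=None)[0]
th=np.radians(-10.33);Rm=np.array([[np.cos(th),-np.sin(th)],[np.sin(th),np.cos(th)]])
q=(P[:,:2]-p[:2])@Rm
E=[]
for b in np.arange(.05,.09,.004):
    n=abs(q[:,1]-b)<.002
    if n.sum()>5: E.append((b,*np.percentile(q[n,0],[1,99])))
E=np.array(E)
print("tilt",c.round(4),"lid z over TCP at case mid",c[2]+.026*c[1]-p[2],"far end y_c",np.percentile(q[:,1],99.7)-.07,"mid x",(E[:,1:].mean()).round(4),"yaw err",np.degrees(np.polyfit(E[:,0],E[:,1:].mean(1),1)[0]),len(P))
E
python3 ck.py
```

```text
t: 21.18
eef_pos: [0.5341, 0.2686, 0.2053]
tool_rot: [0.768, 0.641, -0.001, -0.0]
force: [0.2, -0.2, -1.9]
opening: 0.604
gripper_force: 50.0
delta tool [-0.0002 -0.0007  0.0583]  axes y [ 0.984 -0.179 -0.001] z [-0.001 -0.    -1.   ] pos [0.5341 0.2686 0.2053] j [-0.71  0.41  0.24  1.77 -0.11  0.98 -0.6 ]
tilt [-0.0007 -0.0038  0.2386] lid z over TCP at case mid 0.03288843679576353 far end y_c 0.026313291583062295 mid x -0.0004 yaw err 0.18850422857984053 54016
```

View pics/w9.png

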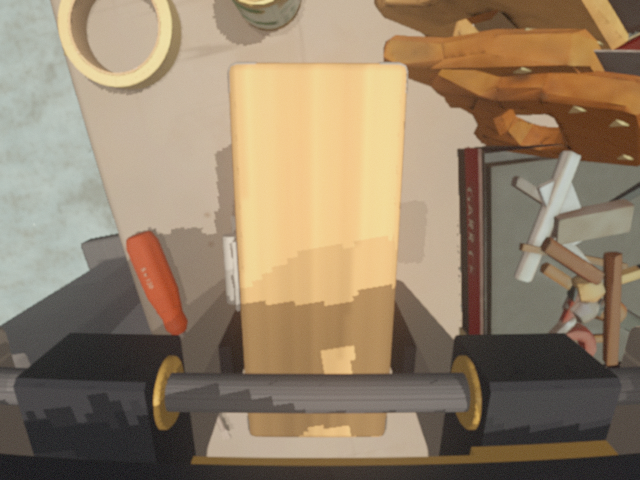

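The held case is level to 0.2°, yaw error 0.2°, with its offset as expected, and it covers the stack in the view. I'll lower it gently.

```bash
echo '[{"sy": -0.0007,"sz": 0.01,"aperture": 0.5},{"sz": 0.02,"aperture": 0.5},{"sz": 0.015,"aperture": 0.5},{"sz": 0.007,"aperture": 0.5},{"sz": 0.002,"aperture": 0.5},{"aperture": 0.5},{"aperture": 0.5}]' > rows.txt && python3 nudge.py rows.txt;python3 g.py .5333,.2686,.147
```

```text
t: 22.1
eef_pos: [0.5342, 0.2692, 0.1528]
tool_rot: [0.768, 0.64, 0.001, -0.0]
force: [-0.1, 0.1, -3.1]
opening: 0.612
gripper_force: 50.0
delta tool [-0.0008 -0.0008  0.0058]  axes y [ 0.984 -0.18   0.001] z [ 0.001  0.002 -1.   ] pos [0.5342 0.2692 0.1528] j [-0.7   0.47  0.23  1.81 -0.13  0.87 -0.59]
```

```bash
echo '[{"sx": -0.0007,"sy": -0.0008,"sz": 0.002,"aperture": 0.5},{"sz": 0.0015,"aperture": 0.5},{"sz": 0.0005,"aperture": 0.5},{"aperture": 0.5}]' > rows.txt && python3 nudge.py rows.txt | head -4; echo '[{"sz": 0.0007,"aperture": 0.5},{"aperture": 0.5}]' > rows.txt && python3 nudge.py rows.txt | head -4; echo '[{"sz": 0.0005,"aperture": 0.5},{"aperture": 0.5}]' > rows.txt && python3 nudge.py rows.txt| head -4
```

```text
t: 22.6
eef_pos: [0.5329, 0.2685, 0.1482]
tool_rot: [0.768, 0.64, 0.0, -0.0]
force: [0.0, 0.3, -3.0]
t: 22.85
eef_pos: [0.533, 0.2685, 0.1475]
tool_rot: [0.768, 0.64, 0.0, -0.0]
force: [-0.0, -0.2, -4.1]
t: 23.1
eef_pos: [0.533, 0.2684, 0.147]
tool_rot: [0.768, 0.64, 0.0, -0.0]
force: [-0.8, -0.1, -2.3]
```

```bash
echo '[{"sz": 0.0004,"aperture": 0.5},{"aperture": 0.5}]' > rows.txt && python3 nudge.py rows.txt | head -4; echo '[{"sz": 0.0004,"aperture": 0.5},{"aperture": 0.5}]' > rows.txt && python3 nudge.py rows.txt| head -4
```

```text
t: 23.35
eef_pos: [0.533, 0.2685, 0.1466]
tool_rot: [0.768, 0.64, 0.0, -0.0]
force: [-0.5, 0.0, -3.3]
t: 23.6
eef_pos: [0.533, 0.2685, 0.1462]
tool_rot: [0.768, 0.64, 0.0, -0.0]
force: [0.2, -0.3, -3.8]
```

```bash
echo '[{"sz": 0.0004,"aperture": 0.5},{"aperture": 0.5}]' > rows.txt && python3 nudge.py rows.txt | head -4; echo '[{"sz": 0.0004,"aperture": 0.5},{"aperture": 0.5}]' > rows.txt && python3 nudge.py rows.txt| head -4
```

```text
t: 23.85
eef_pos: [0.5329, 0.2685, 0.1458]
tool_rot: [0.768, 0.64, 0.0, -0.0]
force: [0.3, 0.1, -1.9]
t: 24.1
eef_pos: [0.5329, 0.2685, 0.1454]
tool_rot: [0.768, 0.64, 0.0, -0.0]
force: [-0.2, 1.1, -2.7]
```

```bash
echo '[{"sz": 0.0004,"aperture": 0.5},{"aperture": 0.5}]' > rows.txt && python3 nudge.py rows.txt | head -4; echo '[{"sz": 0.0004,"aperture": 0.5},{"aperture": 0.5}]' > rows.txt && python3 nudge.py rows.txt| head -4
```

```text
t: 24.35
eef_pos: [0.5329, 0.2685, 0.145]
tool_rot: [0.768, 0.641, 0.0, -0.0]
force: [-1.0, 0.5, -3.1]
t: 24.6
eef_pos: [0.533, 0.2685, 0.1447]
tool_rot: [0.768, 0.64, 0.0, -0.0]
force: [-0.5, -0.8, -2.7]
```

```bash
python3 w.py w10; python3 ck.py
python3 - <<'E'
from h import *
a,d=bot.camera("scene"); S=cloud("scene",d); cv2.imwrite("pics/s3.png",cv2.resize(a[170:330,230:400],None,fx=4,fy=4,interpolation=2))
m=(S[...,2]>.17)&(S[...,2]<.19)&(abs(S[...,0]-.54)<.05)&(S[...,1]>.3)&(S[...,1]<.36); print(S[m][:,2].mean(),m.sum())
E
```

```text
tilt [ 0.0011 -0.0022  0.178 ] lid z over TCP at case mid 0.03326578919412651 far end y_c 0.025635270782991174 mid x -0.0001 yaw err 0.141700623246931 54068
0.1782053512405929 626
```

View pics/s3.png

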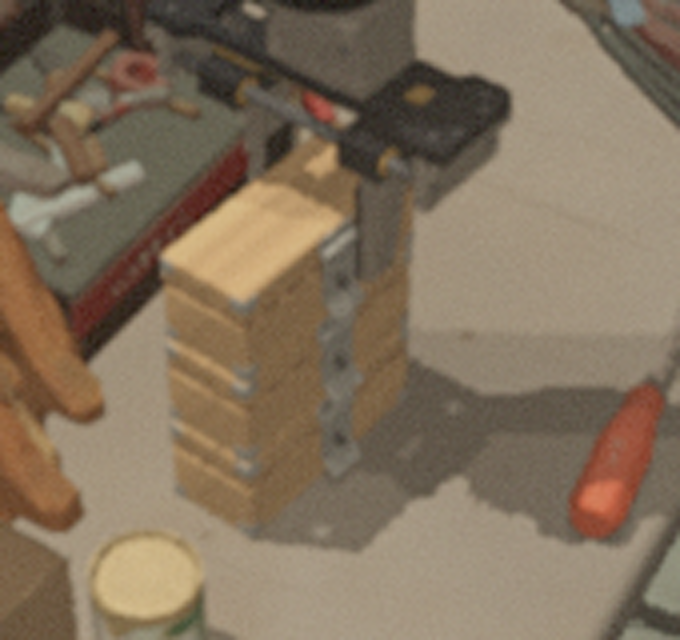

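The stack and held case look aligned at about (290,370), hasps in line, and the lid is within a millimetre of contact height. I'll make a few more fine steps.

```bash
echo '[{"sz": 0.0003,"aperture": 0.5},{"aperture": 0.5}]' > rows.txt && python3 nudge.py rows.txt | sed -n '2p;4p'; echo '[{"sz": 0.0003,"aperture": 0.5},{"aperture": 0.5}]' > rows.txt && python3 nudge.py rows.txt| sed -n '2p;4p'; echo '[{"sz": 0.0003,"aperture": 0.5},{"aperture": 0.5}]' > rows.txt && python3 nudge.py rows.txt| sed -n '2p;4p'
```

```text
eef_pos: [0.533, 0.2685, 0.1446]
force: [-0.9, -0.5, 1.6]
eef_pos: [0.5331, 0.2685, 0.1447]
force: [-3.1, -1.1, 4.7]
eef_pos: [0.5331, 0.2685, 0.1447]
force: [-2.9, -1.6, 7.2]
```

Contact, now carried by the stack. I back off slightly, release, and withdraw upward.

```bash
echo '[{"sz": -0.0005,"aperture": 0.5},{"aperture": 0.5}]' > rows.txt && python3 nudge.py rows.txt | sed -n '2p;4p'; echo '[{"aperture": 0.64},{"aperture": 0.75},{"aperture": 1},{"aperture": 1},{"aperture": 1}]' > rows.txt && python3 nudge.py rows.txt; echo '[{"sz": -0.02,"aperture": 1},{"sz": -0.04,"aperture": 1},{"sz": -0.06,"aperture": 1},{"sz": -0.05,"aperture": 1},{"sx": -0.03,"aperture": 1},{"sx": -0.04,"aperture": 1},{"aperture": 1},{"aperture": 1}]' > rows.txt && python3 nudge.py rows.txt; python3 w.py w11 .47,.61,.2,.4,.172,.184; sed -i 's/stack=(.47,.61,.2,.39,.114,.123)/stack=(.47,.61,.2,.39,.172,.184)/' st.py; python3 st.py; python3 p.py >/dev/null
python3 - <<'E'
import cv2
a=cv2.imread('pics/s2.png');cv2.imwrite('pics/s4.png',cv2.resize(a[170:370,230:400],None,fx=3,fy=3,interpolation=2))
E
```

```text
eef_pos: [0.5331, 0.2685, 0.1447]
force: [-2.9, -1.3, 4.9]
t: 26.32
eef_pos: [0.533, 0.2685, 0.1442]
tool_rot: [0.768, 0.64, 0.0, -0.0]
force: [0.0, 0.0, 0.0]
opening: 0.998
gripper_force: 0.0
t: 27.32
eef_pos: [0.5203, 0.2002, 0.3143]
tool_rot: [0.768, 0.641, 0.001, -0.001]
force: [-0.9, 0.8, -0.3]
opening: 0.997
gripper_force: 0.0
(array([535.1, 294.3]), array([140.2,  61.4]), 79.18, 14752) [0.5379 0.2976 0.1778] [0.498 0.221 0.172] [0.577 0.367 0.181]
stack 14752 [0.5374 0.2941] -10.44 w 0.0546 len 0.1377 0.1777919366900706
case 0 nanst.py:19: RuntimeWarning: Mean of empty slice.
  m=(W[:,0]>x0)&(W[:,0]<x1)&(W[:,1]>y0)&(W[:,1]<y1)&(W[:,2]>z0)&(W[:,2]<z1); print(n,m.sum(),*(box(W[m]) if m.sum()>300 else ()),W[m,2].mean())
  ret = ret.dtype.type(ret / rcount)
Traceback (most recent call last):
  File "p.py", line 7, in <module>
    L=(z>.057)&(z<.064)&(abs(yc)<.08)&(abs(xc)<.04)&(abs(yc)>.02); print(n,"lid x",np.percentile(xc[L],[1,99]).round(4),"y",np.percentile(yc[L],[1,99]).round(4),L.sum())
                                                                                   ~~~~~~~~~~~~~^^^^^^^^^^^^^^
IndexError: index -1 is out of bounds for axis 0 with size 0
```

View pics/s4.png

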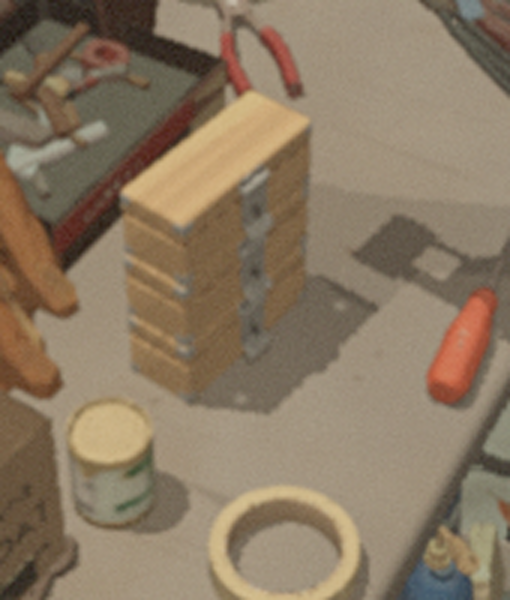

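The picture shows three cases stacked squarely around (215,250), with all the hasps shut and in line. The top case measures (0.5374,0.2941), yaw -10.4°, within 1 mm and 0.1° of the stack. The arm is clear, so I'm handing in.

```bash
python3 -c "
from rig import bot
print(bot.job_done())"
```

```text
the job is handed in; nothing more can be done
None
```

The case was laid flat, its hasp shut, and it now sits squarely on the stack, within about 1 mm and 0.1° by camera; the job was handed in at about 27 s, and no verdict was returned.

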